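# Light the crystal plinths in order

## Task

For the shop's product video, switch on three of the display plinths one after another by pressing the black key of each all the way down with the fingertips: first the pink rose quartz's, then the purple amethyst's, then the orange citrine's. The keys stay down by themselves, so press each lightly and slowly, and leave the green fluorite's key up. Do not pick up, shift or knock over any of the stones.

Things in the scene. Friction and masses are not known exactly. Their poses are not given: they have to be found in the camera images.
- plinth_rose: lilac display plinth with a lamp inside, fixed to the counter, 160 (its x) x 90 (its y) x 24 mm high; it carries the rose stone. Origin: centre of its underside, on the counter. The stone stands on a white window centred 35 mm along the plinth's -x; the lamp key is centred 45 mm along its +x (away from the robot). All four plinths look alike; which stands where varies
- key_rose (a joint): how far the lamp key of the rose plinth is down, in m: 0 = up (lamp off, the start), 0.010 = fully down (lamp on). It slides straight down, takes about 2.5 N, stays where it is left, and its stop is a cushioned ring: pressed further, key and ring together yield up to 8 mm more, from 3 N at first to 12 N at the end (the reading stays 0.010), and spring back on release
- key_rose_top (a point): centre of the top face of the rose plinth's lamp key, a round black flat-topped key 36 mm across; the face is 42 mm above the counter when up, 32 mm when fully down (8 mm proud of the plinth)
- stone_rose_mid (a point): middle of the loose stone on the rose plinth (21 mm above its foot): pink six-sided rose-quartz point, 30 mm across and 42 mm tall, about 0.09 kg, merely standing on the plinth, top at most 66 mm above the counter
- plinth_amethyst: lilac display plinth with a lamp inside, fixed to the counter, 160 (its x) x 90 (its y) x 24 mm high; it carries the amethyst stone. Origin: centre of its underside, on the counter. The stone stands on a white window centred 35 mm along the plinth's -x; the lamp key is centred 45 mm along its +x (away from the robot). All four plinths look alike; which stands where varies
- key_amethyst (a joint): how far the lamp key of the amethyst plinth is down, in m: 0 = up (lamp off, the start), 0.010 = fully down (lamp on). It slides straight down, takes about 2.5 N, stays where it is left, and its stop is a cushioned ring: pressed further, key and ring together yield up to 8 mm more, from 3 N at first to 12 N at the end (the reading stays 0.010), and spring back on release
- key_amethyst_top (a point): centre of the top face of the amethyst plinth's lamp key, a round black flat-topped key 36 mm across; the face is 42 mm above the counter when up, 32 mm when fully down (8 mm proud of the plinth)
- stone_amethyst_mid (a point): middle of the loose stone on the amethyst plinth (21 mm above its foot): dark-purple amethyst cluster of small spikes on a grey rock foot, about 44 mm across and 42 mm tall, about 0.09 kg, merely standing on the plinth, top at most 66 mm above the counter
- plinth_citrine: lilac display plinth with a lamp inside, fixed to the counter, 160 (its x) x 90 (its y) x 24 mm high; it carries the citrine stone. Origin: centre of its underside, on the counter. The stone stands on a white window centred 35 mm along the plinth's -x; the lamp key is centred 45 mm along its +x (away from the robot). All four plinths look alike; which stands where varies
- key_citrine (a joint): how far the lamp key of the citrine plinth is down, in m: 0 = up (lamp off, the start), 0.010 = fully down (lamp on). It slides straight down, takes about 2.5 N, stays where it is left, and its stop is a cushioned ring: pressed further, key and ring together yield up to 8 mm more, from 3 N at first to 12 N at the end (the reading stays 0.010), and spring back on release
- key_citrine_top (a point): centre of the top face of the citrine plinth's lamp key, a round black flat-topped key 36 mm across; the face is 42 mm above the counter when up, 32 mm when fully down (8 mm proud of the plinth)
- stone_citrine_mid (a point): middle of the loose stone on the citrine plinth (17 mm above its foot): orange-yellow rounded citrine pebble, 41 mm across and 34 mm tall, about 0.09 kg, merely standing on the plinth, top at most 66 mm above the counter
- plinth_fluorite: lilac display plinth with a lamp inside, fixed to the counter, 160 (its x) x 90 (its y) x 24 mm high; it carries the fluorite stone. Origin: centre of its underside, on the counter. The stone stands on a white window centred 35 mm along the plinth's -x; the lamp key is centred 45 mm along its +x (away from the robot). All four plinths look alike; which stands where varies
- key_fluorite (a joint): how far the lamp key of the fluorite plinth is down, in m: 0 = up (lamp off, the start), 0.010 = fully down (lamp on). It slides straight down, takes about 2.5 N, stays where it is left, and its stop is a cushioned ring: pressed further, key and ring together yield up to 8 mm more, from 3 N at first to 12 N at the end (the reading stays 0.010), and spring back on release
- key_fluorite_top (a point): centre of the top face of the fluorite plinth's lamp key, a round black flat-topped key 36 mm across; the face is 42 mm above the counter when up, 32 mm when fully down (8 mm proud of the plinth)
- stone_fluorite_mid (a point): middle of the loose stone on the fluorite plinth (19 mm above its foot): dark-green fluorite, a 28 mm cube with a smaller block on top, 38 mm tall, about 0.09 kg, merely standing on the plinth, top at most 66 mm above the counter
Mind the look-alikes: they are no part of the job. What is shaped like the plinth_rose but blue or turquoise is not meant.

How it is judged:
On the way, in this order (a step that is already met when the one before it is completed fails the run):
1. the rose quartz's key is pressed down, the others still up (value of joint key_rose above 0.007 m and value of joint each of key_amethyst, key_citrine, key_fluorite below 0.003 m), for 0.1 s.
2. then the amethyst's key is pressed down, the citrine's still up (value of joint each of key_rose, key_amethyst above 0.007 m and value of joint each of key_citrine, key_fluorite below 0.003 m), for 0.1 s.
3. then the citrine's key is pressed down (value of joint each of key_rose, key_amethyst, key_citrine above 0.007 m and value of joint key_fluorite below 0.003 m), for 0.1 s.
At the end, for the whole second after the job is handed in: the keys of the rose quartz, the amethyst and the citrine are at least 7 mm down (of 10), the fluorite's key is less than 3 mm down, and all four stones stand upright within 10 mm of where they began (all of step 3 and distance of each of stone_rose_mid, stone_amethyst_mid, stone_citrine_mid, stone_fluorite_mid from where it was at the start of the episode below 0.01 m and angle between each of stone_rose_mid, stone_amethyst_mid, stone_citrine_mid, stone_fluorite_mid's own z axis and vertical below 0.2 rad); the robot touches nothing.
It fails at once if a key is pressed out of order (over 3 mm down before the one ahead of it is down) ((value of joint key_amethyst above 0.003 m and value of joint key_rose below 0.007 m) or (value of joint key_citrine above 0.003 m and value of joint key_amethyst below 0.007 m)).
It fails at once if the fluorite's key is pressed (over 3 mm) (value of joint key_fluorite above 0.003 m).
It fails at once if a plinth or its key is pressed hard, with more than 20 N (contact force between any of plinth_rose, plinth_amethyst, plinth_citrine, plinth_fluorite and anything else above 20 N).
It fails at once if a stone is lifted, shifted by more than 10 mm or tipped (distance of any of stone_rose_mid, stone_amethyst_mid, stone_citrine_mid, stone_fluorite_mid from where it was at the start of the episode above 0.01 m or angle between any of stone_rose_mid, stone_amethyst_mid, stone_citrine_mid, stone_fluorite_mid's own z axis and vertical above 0.3 rad).
It also fails if it takes over 48 s, if anything falls off the work surface, if the arm or the gripper's body presses on something with over 40 N, if the wrist force passes 120 N, or if a joint passes its speed limit or range.

## Robot

A 6-joint arm with a two-finger parallel gripper is mounted at the origin on the work surface. World frame = base frame: x ahead of the robot, y to its left, z up, the work surface at z = 0. Lengths are in m, angles in rad, forces in N, time in s.
With the tool pointing down it reaches from about 0.25 to 0.8 m from the base axis. Payload 8.5 kg.
Tool frame: the origin (TCP) lies where the fingers leave the gripper's body, on its centre line; the fingertips stand 73 mm ahead of it and the grasp point (between the pads) lies grip_depth ahead of it (grip_depth is the distance from the TCP to the grasp point, in m); z points along the fingers, y is the direction in which the jaws open and shut (so a half turn about z gives the same grasp; the last joint's range is limited). The gripper opens to 85 mm and grips with 20 to 120 N. Pads are 22 mm wide; open, the fingers measure 114 mm over their backs; the gripper's body (76 mm by 85 mm) begins 54 mm behind the grasp point. The pads swing forward as they close: fully open they stand 13 mm farther back than shut.
Start: joints at [1.198, 0.238, -0.013, 1.319, 0, 1.571], TCP at [0.191, 0.489, 0.304] pointing down, gripper open.
Joint ranges: [-2.66, 2.66], [-1.03, 1.9], [-1.14, 1.46], [-1.82, 2.27], [-1.45, 1.34], [-3.14, 3.14]. Speed limits (rad/s): [2.22, 2.22, 2.79, 3.14, 3.14, 3.14].

## Interface

Orientations are given as a unit quaternion [w, x, y, z].
In Python, from cell import get_state, snapshot, finish_job, grip_depth gives the robot as it stands.
- The arm moves only by the tool apply_moves, never from a script. Its argument "series" is a list that holds one entry, the list of rows, each a list of 7 numbers: the opening, from 0 (shut) to 1 (fully open), then the shift along the world's x, y, z scaled (see below), then the turn, a rotation vector about the world's x, y, z scaled (see below). In form: [[[claw, tx, ty, tz, wx, wy, wz], ...]]. A call has exactly 5 rows; each row is the pose to reach, as a shift and turn from the pose commanded when the call began, turning the shorter way round; what a row does not reach only later rows make up. The controller multiplies each number of a shift by 0.8 m and each number of a turn by 180 degrees. A row lasts 1/12 s, in which the tool goes at most 41.7 mm and 7.16 degrees, less where a joint would pass 70% of its speed; a pose out of reach is approached as far as the arm can. A call with a number of a shift or a turn outside -1 to 1 is refused whole. A call with a gripper value outside its range is refused whole. The fingers move at their own pace and stop on an object; the grip force is fixed at half the most. Time passes only in rows, so rows that repeat a pose let the fingers close, or fill a call up. It gives the time, the measured TCP pose, the force and the opening at its end, in the units of the state.
- get_state(): the state, without advancing time (a new reading comes with each control period).
- snapshot(name): name is "side" or "top"; returns a dict with "color" (384x512x3 uint8, blue, green, red), "fx", "fy", "cx", "cy" (pixels), "R" (3x3) and "t" (3): a world point X has camera coordinates R X + t. Camera axes: x right, y down, z forward; pixel columns grow to the right and rows downward; lengths in m; the calibration is good to about 2 mm. A picture is of the moment at which its call begins. There is no depth.
- finish_job(): hands the job in, once; it reports no verdict.
The state is a dict: "time_s": time; "joint_pos": joint angles; "qd": joint speeds; "joint_torque": joint torques, N m; "position": TCP position; "tool_rot": TCP orientation; "wrist_force": force on the tool from outside, world axes, zero at the start; "ft_torque": the same for the moment, N m; "finger_gap": finger opening in m.
Only numpy, scipy, OpenCV 4.12 (cv2) and the standard library are available. Lean on these libraries where they do the work, as an engineer would, in place of code of your own. Each camera call takes 0.05 s, during which the arm holds its last target.

## Working session

There is one attempt and no reset: what is moved stays moved. The work goes in short steps, Python scripts to look and compute and a tool call to move; the robot and the scene stay as the last step left them, time stands still between calls to the robot, and variables do not carry over. Pictures are saved under pics/ and viewed, and the job is handed in when it is done.

Besides the shell and the picture viewer there is one more tool, called as name([rows], argument=value, ...), one row to a line, values as JSON. apply_moves: Moves the arm, as the interface text tells. Shifts and turns lie within -1 to 1; 1 stands for 0.8 m of shift or 180 degrees of turn. Its arguments: {"type":"object","properties":{"series":{"type":"array","items":{"type":"array","items":{"type":"array","items":{"type":"number","minimum":-1,"maximum":1}}}}},"required":["series"]}

```bash
mkdir -p pics; ls; python3 - <<'E'
from cell import *
import cv2,pickle
print(get_state(), grip_depth if not callable(grip_depth) else grip_depth())
for n in("side","top"):
    s=snapshot(n); cv2.imwrite(f"pics/{n}0.png",s["color"]); pickle.dump(s,open(f"{n}0.pkl","wb")); print({k:v for k,v in s.items() if k!="color"})
E
```

```text
pics
{'time_s': 0.0, 'joint_pos': array([ 1.19799275e+00,  2.38768442e-01, -1.42706788e-02,  1.31916859e+00,
       -2.65794947e-05,  1.57081351e+00]), 'qd': array([ 0.00106536,  0.00043247, -0.00030555,  0.00030808,  0.00099442,
       -0.00169249]), 'joint_torque': array([ 1.40188127e-03, -5.38773859e+01,  3.46436799e+01,  1.84711668e-02,
        1.62327983e-04, -1.12317775e-05]), 'position': array([0.19111307, 0.48864813, 0.30327761]), 'tool_rot': array([-1.17715948e-04,  1.85332611e-01,  9.82675595e-01, -6.95929603e-04]), 'wrist_force': array([ 0.13379667, -0.15967018,  0.78957458]), 'ft_torque': array([ 0.02045165,  0.02956208, -0.01669805]), 'finger_gap': 0.08527922775015655} 0.0539
{'fx': 435.39396886206504, 'fy': 435.39396886206504, 'cx': 256.2032292662445, 'cy': 191.22331523732822, 'R': array([[-0.99301799, -0.11720624,  0.01334046],
       [-0.09833552,  0.76001724, -0.64242036],
       [ 0.06515669, -0.63924682, -0.76623633]]), 't': array([0.43776304, 0.20881827, 1.21196376])}
{'fx': 430.28180960503784, 'fy': 430.28180960503784, 'cx': 258.05203636826377, 'cy': 191.47075091075482, 'R': array([[ 0.02496787, -0.9996569 ,  0.00791741],
       [-0.99442163, -0.02564744, -0.10231243],
       [ 0.10248038, -0.00531872, -0.99472081]]), 't': array([-0.16027447,  0.46536719,  1.45363685])}
```

View pics/side0.png

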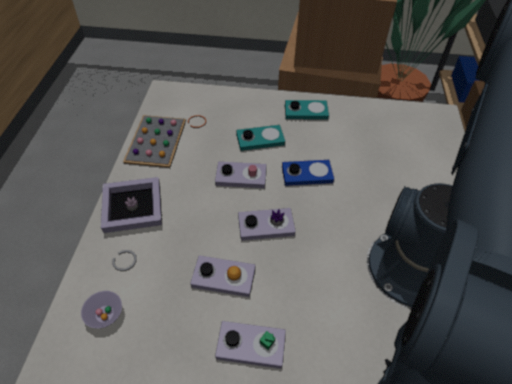

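View pics/top0.png

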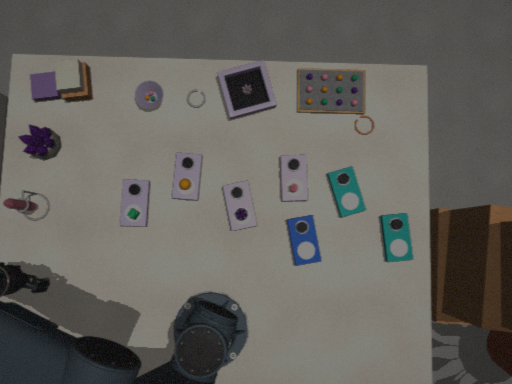

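The pictures show four lilac plinths. Key pixels are below; the blue and turquoise plinths are decoys.

| Plinth | Top view | Side view |
|---|---|---|
| Rose | (293,164) | (227,170) |
| Amethyst | (237,192) | (251,221) |
| Citrine | (187,162) | (206,270) |
| Fluorite | (134,189) | (232,339) |

Next I'll measure the key positions.

```bash
cat >h.py <<'E'
import numpy as np,cv2,pickle
def ray(s,u,v):
    d=s["R"].T@np.array([(u-s["cx"])/s["fx"],(v-s["cy"])/s["fy"],1]); return -s["R"].T@s["t"], d/np.linalg.norm(d)
def plane(s,u,v,z):
    o,d=ray(s,u,v); return o+d*(z-o[2])/d[2]
def tri(r):
    A=0;b=0
    for o,d in r:
        P=np.eye(3)-np.outer(d,d);A=A+P;b=b+P@o
    return np.linalg.solve(A,b)
def blob(img,u,v,f,w=14):
    x0,y0=u-w,v-w
    m=f(img[y0:v+w+1,x0:u+w+1].astype(int)).astype(np.uint8)
    n,l,st,c=cv2.connectedComponentsWithStats(m)
    i=min(range(1,n),key=lambda i:np.hypot(*(c[i]-w))-0.01*st[i,4])
    return c[i]+[x0,y0],st[i]
dark=lambda p:p.max(2)<75
K=dict(rose=[(293,164),(227,170)],amethyst=[(237,192),(251,221)],citrine=[(187,162),(206,270)],fluorite=[(134,189),(232,339)])
E
python3 - <<'E'
from h import *
T=pickle.load(open("top0.pkl","rb"));S=pickle.load(open("side0.pkl","rb"))
for k,(a,b) in K.items():
    ca,sa=blob(T["color"],*a,dark);cb,sb=blob(S["color"],*b,dark)
    print(k,ca.round(1),sa[2:],cb.round(1),sb[2:],"tri",tri([ray(T,*ca),ray(S,*cb)]).round(4),"top@.042",plane(T,*ca,.042).round(4),"side@.037",plane(S,*cb,.037).round(4))
    for nm,im,c in(("t",T,a),("s",S,b)):
        p=im["color"][c[1]-40:c[1]+41,c[0]-40:c[0]+41]
        cv2.imwrite(f"pics/c_{nm}_{k}.png",cv2.resize(p,None,fx=4,fy=4,interpolation=0))
E
python3 - <<'E'
import cv2,numpy as np
K="rose amethyst citrine fluorite".split()
f=lambda n:cv2.resize(cv2.imread(n),(200,200))
r=[np.hstack([f(f"pics/c_{n}_{k}.png") for k in K]) for n in "ts"]
cv2.imwrite("pics/m0.png",np.vstack(r))
E
```

```text
rose [293.3 164. ] [11 11 94] [226.6 169.6] [ 10  12 101] tri [ 0.5677 -0.2674  0.0298] top@.042 [ 0.5649 -0.2663  0.042 ] side@.037 [ 0.5671 -0.2609  0.037 ]
amethyst [236.4 192.1] [11 11 93] [250.7 221.2] [ 12  13 132] tri [ 0.4654 -0.0745  0.0299] top@.042 [ 0.4634 -0.075   0.042 ] side@.037 [ 0.4655 -0.0694  0.037 ]
citrine [187.1 162.5] [11 11 95] [206.1 269.4] [ 13  15 157] tri [0.5635 0.0984 0.0299] top@.042 [0.5607 0.0963 0.042 ] side@.037 [0.563  0.1022 0.037 ]
fluorite [134.  189.1] [11 11 98] [232.2 338.7] [ 15  17 200] tri [0.4663 0.2757 0.0297] top@.042 [0.4646 0.2722 0.042 ] side@.037 [0.4661 0.2784 0.037 ]
```

View pics/m0.png

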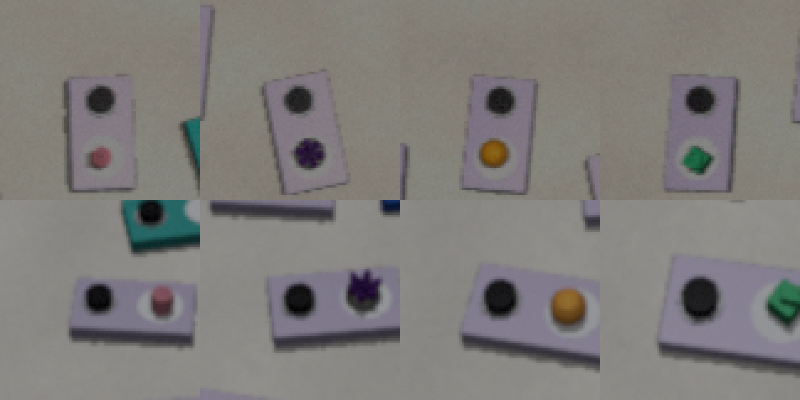

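Both views agree on the keys to within about 4 mm, and the triangulated heights of about 30 mm fit the text. I'll close the fingers and travel high to the rose key, turning with the base.

apply_moves([
  [[0,0.019,-0.038,-0.004,0,0,-0.02],[0,0.038,-0.076,-0.008,0,0,-0.04],[0,0.057,-0.114,-0.012,0,0,-0.06],[0,0.076,-0.152,-0.016,0,0,-0.08],[0,0.095,-0.19,-0.02,0,0,-0.1]],
])

```text
time_s: 0.52
position: [0.2673, 0.3354, 0.2874]
tool_rot: [-0.0, 0.338, 0.941, -0.0]
wrist_force: [1.7, 0.3, 0.5]
finger_gap: 0.0254
```

apply_moves([
  [[0,0.019,-0.038,-0.004,0,0,-0.02],[0,0.038,-0.076,-0.008,0,0,-0.04],[0,0.057,-0.114,-0.012,0,0,-0.06],[0,0.076,-0.152,-0.016,0,0,-0.08],[0,0.095,-0.19,-0.02,0,0,-0.1]],
])

```text
time_s: 0.93
position: [0.3434, 0.1833, 0.2717]
tool_rot: [-0.0, 0.481, 0.877, -0.0]
wrist_force: [1.2, 0.8, 0.2]
finger_gap: -0.0001
```

apply_moves([
  [[0,0.019,-0.038,-0.004,0,0,-0.02],[0,0.038,-0.076,-0.008,0,0,-0.04],[0,0.057,-0.114,-0.012,0,0,-0.06],[0,0.076,-0.152,-0.016,0,0,-0.08],[0,0.095,-0.19,-0.02,0,0,-0.1]],
])

```text
time_s: 1.35
position: [0.4195, 0.0312, 0.2557]
tool_rot: [-0.0, 0.613, 0.79, -0.0]
wrist_force: [0.2, 0.4, -0.7]
finger_gap: 0.0
```

apply_moves([
  [[0,0.019,-0.038,-0.004,0,0,-0.02],[0,0.038,-0.076,-0.008,0,0,-0.04],[0,0.057,-0.114,-0.012,0,0,-0.06],[0,0.076,-0.152,-0.016,0,0,-0.08],[0,0.095,-0.19,-0.02,0,0,-0.1]],
])

```text
time_s: 1.77
position: [0.4954, -0.1209, 0.2394]
tool_rot: [-0.0, 0.729, 0.685, -0.0]
wrist_force: [1.1, 0.2, 0.1]
finger_gap: 0.0005
```

apply_moves([
  [[0,0.02,-0.045,-0.02,0,0,-0.02],[0,0.04,-0.09,-0.04,0,0,-0.04],[0,0.06,-0.135,-0.06,0,0,-0.06],[0,0.088,-0.18,-0.08,0,0,-0.08],[0,0.088,-0.18,-0.1,0,0,-0.1]],
])

```text
time_s: 2.18
position: [0.5682, -0.2683, 0.1588]
tool_rot: [0.002, 0.828, 0.561, 0.0]
wrist_force: [-1.1, -0.3, 0.2]
finger_gap: -0.0
```

```bash
python3 - <<'E'
from cell import *
import cv2,numpy as np
st=get_state();print(st["position"],st["wrist_force"])
a=snapshot("side");b=snapshot("top")
f=lambda s,u,v:cv2.resize(s["color"][v-60:v+60,u-60:u+60],(400,400),interpolation=0)
cv2.imwrite("pics/m1.png",np.hstack([f(a,227,150),f(b,293,164)]))
E
```

```text
[ 0.56817633 -0.26830045  0.15877209] [-1.14450129 -0.26019533  0.22213009]
```

View pics/m1.png

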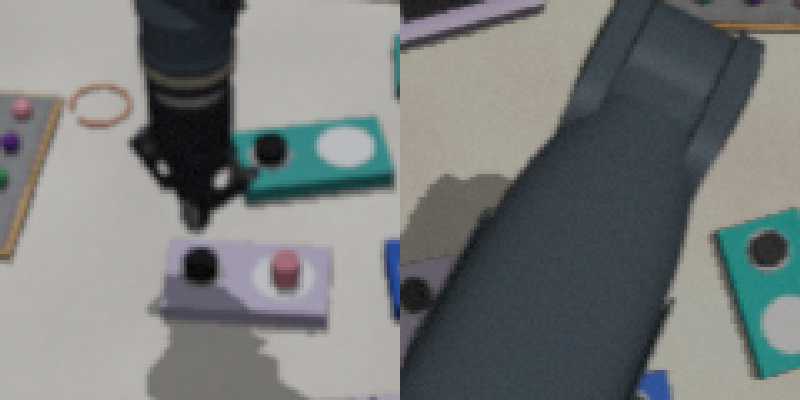

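The side view shows the closed fingertips right above the rose key: tip about (195,225) in the crop, key about (200,265). I'll descend to just above it.

apply_moves([
  [[0,0,0,-0.012,0,0,0],[0,0,0,-0.024,0,0,0],[0,0,0,-0.036,0,0,0],[0,0,0,-0.044,0,0,0],[0,0,0,-0.044,0,0,0]],
])

```text
time_s: 2.7
position: [0.5649, -0.2621, 0.1235]
tool_rot: [-0.001, 0.826, 0.564, -0.0]
wrist_force: [0.7, 0.9, -0.0]
finger_gap: 0.0001
```

apply_moves([
  [[0,0,0,-0.002,0,0,0],[0,0,0,-0.004,0,0,0],[0,0,0,-0.006,0,0,0],[0,0,0,-0.008,0,0,0],[0,0,0,-0.01,0,0,0]],
])

```text
time_s: 3.12
position: [0.5657, -0.2632, 0.1168]
tool_rot: [0.0, 0.826, 0.564, 0.0]
wrist_force: [1.0, -0.9, -0.2]
finger_gap: 0.0003
```

apply_moves([
  [[0,0,0,-0.0015,0,0,0],[0,0,0,-0.003,0,0,0],[0,0,0,-0.0045,0,0,0],[0,0,0,-0.006,0,0,0],[0,0,0,-0.0075,0,0,0]],
])

```text
time_s: 3.53
position: [0.5656, -0.2631, 0.1107]
tool_rot: [0.0, 0.826, 0.564, 0.0]
wrist_force: [-0.2, -0.2, 2.0]
finger_gap: -0.0
```

apply_moves([
  [[0,0,0,-0.0015,0,0,0],[0,0,0,-0.003,0,0,0],[0,0,0,-0.0045,0,0,0],[0,0,0,-0.006,0,0,0],[0,0,0,-0.006,0,0,0]],
])

```text
time_s: 3.95
position: [0.5656, -0.2631, 0.1056]
tool_rot: [-0.0, 0.826, 0.564, -0.0]
wrist_force: [0.3, 0.0, 1.1]
finger_gap: 0.0003
```

apply_moves([
  [[0,0,0,-0.001,0,0,0],[0,0,0,-0.002,0,0,0],[0,0,0,-0.003,0,0,0],[0,0,0,-0.004,0,0,0],[0,0,0,-0.004,0,0,0]],
])

```text
time_s: 4.37
position: [0.5656, -0.2631, 0.1027]
tool_rot: [0.0, 0.826, 0.564, 0.0]
wrist_force: [-1.9, 0.8, 4.8]
finger_gap: 0.0001
```

apply_moves([
  [[0,0,0,-0.0005,0,0,0],[0,0,0,-0.001,0,0,0],[0,0,0,-0.001,0,0,0],[0,0,0,-0.001,0,0,0],[0,0,0,-0.001,0,0,0]],
])

```text
time_s: 4.78
position: [0.5656, -0.2631, 0.1021]
tool_rot: [0.0, 0.826, 0.564, 0.0]
wrist_force: [-2.4, 0.9, 5.4]
finger_gap: 0.0
```

apply_moves([
  [[0,0,0,0.004,0,0,0],[0,0,0,0.012,0,0,0],[0,0,0,0.03,0,0,0],[0,0,0,0.06,0,0,0],[0,0,0,0.09,0,0,0]],
])

```text
time_s: 5.2
position: [0.565, -0.2628, 0.1742]
tool_rot: [-0.001, 0.826, 0.564, -0.001]
wrist_force: [1.0, -0.0, -0.2]
finger_gap: -0.0
```

apply_moves([
  [[0,-0.022,0.042,0,0,0,0.018],[0,-0.044,0.084,0,0,0,0.036],[0,-0.066,0.126,0,0,0,0.054],[0,-0.088,0.168,0,0,0,0.072],[0,-0.11,0.21,0,0,0,0.09]],
])

```text
time_s: 5.62
position: [0.4764, -0.0939, 0.1741]
tool_rot: [-0.0, 0.737, 0.675, 0.0]
wrist_force: [0.5, 0.6, -0.1]
finger_gap: 0.0002
```

apply_moves([
  [[0,-0.01,0.02,-0.01,0,0,0],[0,-0.016,0.028,-0.02,0,0,0],[0,-0.016,0.028,-0.03,0,0,0],[0,-0.016,0.028,-0.03,0,0,0],[0,-0.016,0.028,-0.03,0,0,0]],
])

```text
time_s: 6.03
position: [0.4651, -0.0731, 0.1498]
tool_rot: [-0.0, 0.738, 0.674, -0.0]
wrist_force: [-0.0, 0.3, 0.0]
finger_gap: -0.0
```

```bash
cat >shot.py <<'E'
import sys,cv2,numpy as np
from cell import *
n,u,v,u2,v2=sys.argv[1],*map(int,sys.argv[2:])
print(get_state()["position"])
a=snapshot("side");b=snapshot("top")
f=lambda s,u,v:cv2.resize(s["color"][v-60:v+60,u-60:u+60],(400,400),interpolation=0)
cv2.imwrite(f"pics/{n}.png",np.hstack([f(a,u,v),f(b,u2,v2)]))
E
python3 shot.py m2 240 190 285 170
```

```text
[ 0.46514473 -0.07314952  0.14978548]
```

View pics/m2.png

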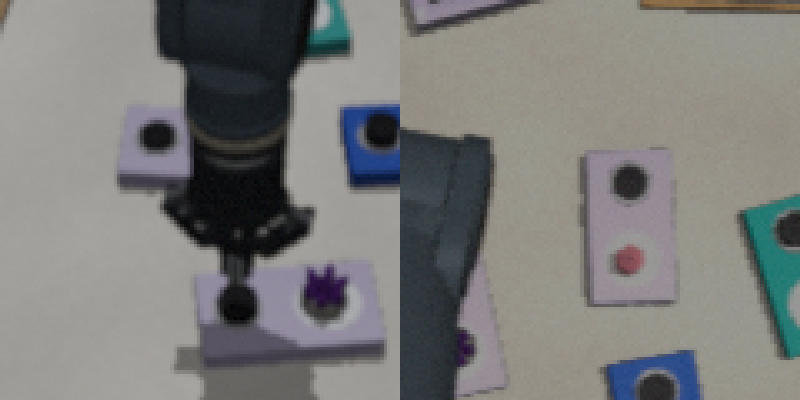

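The rose key now looks shorter at about (157,135) in the side crop, and its stone hasn't moved. The tips are above the amethyst key at about (237,300).

apply_moves([
  [[0,0,0,-0.012,0,0,0],[0,0,0,-0.024,0,0,0],[0,0,0,-0.036,0,0,0],[0,0,0,-0.041,0,0,0],[0,0,0,-0.041,0,0,0]],
])

```text
time_s: 6.55
position: [0.4643, -0.073, 0.1159]
tool_rot: [-0.001, 0.738, 0.674, -0.001]
wrist_force: [0.4, 1.0, 0.5]
finger_gap: 0.0002
```

apply_moves([
  [[0,0,0,-0.0015,0,0,0],[0,0,0,-0.003,0,0,0],[0,0,0,-0.0045,0,0,0],[0,0,0,-0.006,0,0,0],[0,0,0,-0.0075,0,0,0]],
])

```text
time_s: 6.97
position: [0.4652, -0.0728, 0.1114]
tool_rot: [0.0, 0.738, 0.675, 0.0]
wrist_force: [0.5, -1.5, 1.9]
finger_gap: 0.0
```

apply_moves([
  [[0,0,0,-0.0015,0,0,0],[0,0,0,-0.003,0,0,0],[0,0,0,-0.0045,0,0,0],[0,0,0,-0.006,0,0,0],[0,0,0,-0.006,0,0,0]],
])

```text
time_s: 7.38
position: [0.4649, -0.0727, 0.1061]
tool_rot: [-0.0, 0.738, 0.675, 0.0]
wrist_force: [0.8, -0.8, 0.3]
finger_gap: -0.0003
```

apply_moves([
  [[0,0,0,-0.001,0,0,0],[0,0,0,-0.002,0,0,0],[0,0,0,-0.003,0,0,0],[0,0,0,-0.004,0,0,0],[0,0,0,-0.005,0,0,0]],
])

```text
time_s: 7.8
position: [0.4649, -0.0727, 0.1023]
tool_rot: [-0.0, 0.738, 0.675, 0.0]
wrist_force: [0.6, -0.0, 5.2]
finger_gap: -0.0002
```

apply_moves([
  [[0,0,0,0,0,0,0],[0,0,0,0,0,0,0],[0,0,0,0,0,0,0],[0,0,0,0,0,0,0],[0,0,0,0,0,0,0]],
])

```text
time_s: 8.22
position: [0.4649, -0.0727, 0.1024]
tool_rot: [0.0, 0.738, 0.675, 0.0]
wrist_force: [1.0, -0.7, 6.0]
finger_gap: 0.0001
```

The force of 5–6 N at TCP z = 0.102 shows the key is in its cushion. I'll lift and go to the citrine key.

apply_moves([
  [[0,0,0,0.004,0,0,0],[0,0,0,0.012,0,0,0],[0,0,0,0.03,0,0,0],[0,0,0,0.06,0,0,0],[0,0,0,0.09,0,0,0]],
])

```text
time_s: 8.63
position: [0.4637, -0.0725, 0.1747]
tool_rot: [-0.001, 0.738, 0.675, -0.001]
wrist_force: [0.2, -0.6, -0.1]
finger_gap: -0.0002
```

apply_moves([
  [[0,0.024,0.042,0,0,0,0.02],[0,0.048,0.084,0,0,0,0.04],[0,0.072,0.126,0,0,0,0.06],[0,0.096,0.168,0,0,0,0.08],[0,0.12,0.213,0,0,0,0.1]],
])

```text
time_s: 9.05
position: [0.5609, 0.0991, 0.1746]
tool_rot: [-0.0, 0.623, 0.783, -0.0]
wrist_force: [0.5, -0.2, 0.2]
finger_gap: 0.0002
```

apply_moves([
  [[0,0,0,-0.01,0,0,0],[0,0,0,-0.02,0,0,0],[0,0,0,-0.03,0,0,0],[0,0,0,-0.03,0,0,0],[0,0,0,-0.03,0,0,0]],
])

```text
time_s: 9.47
position: [0.5597, 0.0966, 0.1497]
tool_rot: [-0.001, 0.624, 0.781, -0.001]
wrist_force: [0.6, -0.3, 0.2]
finger_gap: 0.0004
```

```bash
python3 shot.py m3 225 240 250 190
```

```text
[0.5597277  0.09655643 0.14971716]
```

View pics/m3.png

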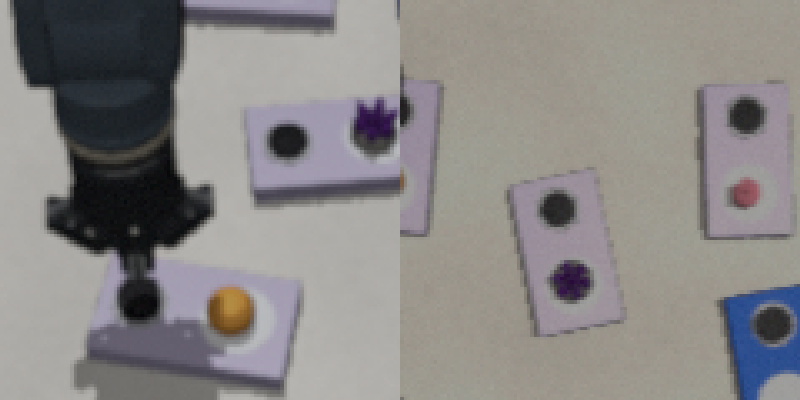

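The amethyst key is down at side crop (287,140), and both stones are in place in the top crop. The tips are above the citrine key at (138,298).

apply_moves([
  [[0,0,0,-0.012,0,0,0],[0,0.001,0.001,-0.024,0,0,0],[0,0.001,0.001,-0.036,0,0,0],[0,0.001,0.001,-0.041,0,0,0],[0,0.001,0.001,-0.041,0,0,0]],
])

```text
time_s: 9.98
position: [0.5607, 0.0983, 0.1158]
tool_rot: [-0.001, 0.624, 0.782, -0.001]
wrist_force: [-0.9, 0.5, 0.2]
finger_gap: -0.0001
```

apply_moves([
  [[0,0,0,-0.0015,0,0,0],[0,0,0,-0.003,0,0,0],[0,0,0,-0.0045,0,0,0],[0,0,0,-0.006,0,0,0],[0,0,0,-0.0075,0,0,0]],
])

```text
time_s: 10.4
position: [0.5618, 0.0986, 0.1118]
tool_rot: [0.0, 0.624, 0.782, 0.0]
wrist_force: [0.5, 0.4, 3.0]
finger_gap: -0.0001
```

apply_moves([
  [[0,0,0,-0.0015,0,0,0],[0,0,0,-0.003,0,0,0],[0,0,0,-0.0045,0,0,0],[0,0,0,-0.006,0,0,0],[0,0,0,-0.006,0,0,0]],
])

```text
time_s: 10.82
position: [0.5617, 0.0986, 0.1065]
tool_rot: [0.0, 0.624, 0.782, 0.0]
wrist_force: [-0.4, 0.5, -0.0]
finger_gap: -0.0001
```

apply_moves([
  [[0,0,0,-0.001,0,0,0],[0,0,0,-0.002,0,0,0],[0,0,0,-0.003,0,0,0],[0,0,0,-0.004,0,0,0],[0,0,0,-0.004,0,0,0]],
])

```text
time_s: 11.23
position: [0.5617, 0.0985, 0.1035]
tool_rot: [0.0, 0.624, 0.782, 0.0]
wrist_force: [0.2, 0.8, 4.6]
finger_gap: 0.0001
```

apply_moves([
  [[0,0,0,-0.001,0,0,0],[0,0,0,-0.0015,0,0,0],[0,0,0,-0.0015,0,0,0],[0,0,0,-0.0015,0,0,0],[0,0,0,-0.0015,0,0,0]],
])

```text
time_s: 11.65
position: [0.5617, 0.0985, 0.1025]
tool_rot: [0.0, 0.624, 0.782, 0.0]
wrist_force: [0.2, 0.3, 4.9]
finger_gap: 0.0001
```

apply_moves([
  [[0,0,0,0.004,0,0,0],[0,0,0,0.012,0,0,0],[0,0,0,0.03,0,0,0],[0,0,0,0.06,0,0,0],[0,0,0,0.09,0,0,0]],
])

```text
time_s: 12.07
position: [0.5606, 0.0983, 0.1745]
tool_rot: [-0.001, 0.624, 0.782, -0.001]
wrist_force: [0.7, -0.6, 0.4]
finger_gap: 0.0003
```

apply_moves([
  [[0,-0.03,0,0.03,0,0,0],[0,-0.06,0,0.06,0,0,0],[0,-0.09,0,0.09,0,0,0],[0,-0.12,0,0.12,0,0,0],[0,-0.15,0,0.15,0,0,0]],
])

```text
time_s: 12.48
position: [0.4398, 0.0982, 0.2954]
tool_rot: [-0.0, 0.624, 0.782, -0.0]
wrist_force: [0.9, -0.3, 0.9]
finger_gap: -0.0002
```

apply_moves([
  [[0,-0.01,0.04,0.02,0,0,0.03],[0,-0.02,0.08,0.04,0,0,0.06],[0,-0.03,0.12,0.06,0,0,0.09],[0,-0.04,0.16,0.08,0,0,0.12],[0,-0.05,0.2,0.1,0,0,0.15]],
])

```text
time_s: 12.9
position: [0.4004, 0.2595, 0.3755]
tool_rot: [-0.0, 0.422, 0.907, -0.0]
wrist_force: [1.1, 0.4, 0.9]
finger_gap: -0.0003
```

apply_moves([
  [[0,-0.03,0.04,0,0,0,0.03],[0,-0.06,0.08,0,0,0,0.06],[0,-0.09,0.12,0,0,0,0.09],[0,-0.12,0.16,0,0,0,0.12],[0,-0.15,0.2,0,0,0,0.15]],
])

```text
time_s: 13.32
position: [0.2798, 0.4193, 0.3745]
tool_rot: [-0.0, 0.199, 0.98, -0.0]
wrist_force: [0.2, 0.7, -0.2]
finger_gap: -0.0001
```

```bash
python3 - <<'E'
from cell import *
from h import *
print(get_state()["position"])
T0=pickle.load(open("top0.pkl","rb"));S0=pickle.load(open("side0.pkl","rb"))
T=snapshot("top");S=snapshot("side")
cv2.imwrite("pics/m4.png",np.vstack([S["color"][90:384],T["color"][50:350]]))
for k,(a,b) in K.items():
  try:
    print(k,"top",blob(T0["color"],*a,dark)[0].round(1),blob(T["color"],*a,dark)[0].round(1),"side h/area",[ (blob(s["color"],*b,dark)[0].round(1),blob(s["color"],*b,dark)[1][2:]) for s in(S0,S)])
  except Exception as e: print(k,e)
hsv=lambda p:(p.max(2)-p.min(2)>55)
for k,t,s in(("rose",(293,188),(252,171)),("ame",(241,214),(278,216)),("cit",(185,184),(234,272)),("flu",(133,213),(267,341))):
  for n,c,A,B in(("t",t,T0,T),("s",s,S0,S)):
    try: print(k,n,[blob(X["color"],*c,lambda p:(p.max(2)-p.min(2)>35),13)[0].round(1) for X in(A,B)])
    except Exception as e: print(k,n,e)
E
```

```text
[0.27984165 0.41934427 0.37450424]
rose top [293.3 164. ] [293.4 164.2] side h/area [(array([226.6, 169.6]), array([ 10,  12, 101], dtype=int32)), (array([226.6, 170.5]), array([10,  8, 70], dtype=int32))]
amethyst top [236.4 192.1] [236.7 192.4] side h/area [(array([250.7, 221.2]), array([ 12,  13, 132], dtype=int32)), (array([250.8, 221.7]), array([11, 10, 90], dtype=int32))]
citrine top [187.1 162.5] [187.4 162.5] side h/area [(array([206.1, 269.4]), array([ 13,  15, 157], dtype=int32)), (array([206.5, 269.9]), array([ 12,  11, 114], dtype=int32))]
fluorite top [134.  189.1] [134.  189.1] side h/area [(array([232.2, 338.7]), array([ 15,  17, 200], dtype=int32)), (array([232.1, 338.7]), array([ 13,  17, 183], dtype=int32))]
rose t [array([293.5, 187.1]), array([293.5, 187.1])]
rose s [array([252.1, 167.9]), array([252.1, 168.2])]
ame t [array([242., 216.]), array([240.5, 213.5])]
ame s [array([280.3, 216.6]), array([276.9, 215.5])]
cit t [array([184.7, 183.7]), array([184.7, 183.7])]
cit s [array([233.6, 272.5]), array([233.6, 272.5])]
flu t [array([132.5, 213.3]), array([132.4, 213.2])]
flu s [array([267. , 338.8]), array([267., 339.])]
```

View pics/m4.png

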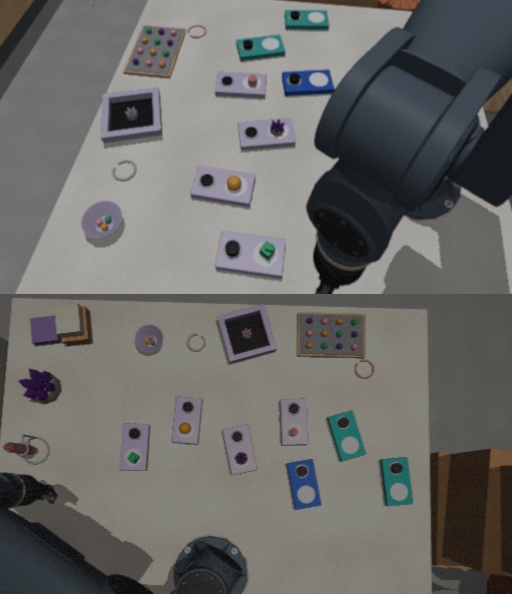

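All three keys look lower in the side view and the fluorite's hasn't changed. The amethyst stone's colour mask broke up, so I'll re-check it with a better threshold.

```bash
python3 - <<'E'
from cell import *
from h import *
T0=pickle.load(open("top0.pkl","rb"));S0=pickle.load(open("side0.pkl","rb"))
for n,c,A in(("top",(241,214),T0),("side",(278,216),S0)):
  B=snapshot(n)
  print(n,[blob(X["color"],*c,lambda p:(p[...,1]<70),13) for X in(A,B)])
  d=cv2.absdiff(A["color"],B["color"])[c[1]-13:c[1]+14,c[0]-13:c[0]+14]; print(d.mean(),d.max())
E
```

```text
top [(array([240.76146789, 213.66055046]), array([  7,   7,  12,  12, 109], dtype=int32)), (array([240.70093458, 213.78504673]), array([  7,   7,  12,  12, 107], dtype=int32))]
1.960676726108825 20
side [(array([276.74375, 217.875  ]), array([  6,   7,  13,  16, 160], dtype=int32)), (array([276.68309859, 217.81690141]), array([  6,   7,  13,  16, 142], dtype=int32))]
20.518975765889348 26
```

The amethyst stone hasn't moved: under 0.2 px shift in both views. The overall side-view difference is even, which looks like a lighting change. I'm handing the job in.

```bash
python3 -c "
from cell import *
print(finish_job())"
```

```text
the job is handed in; nothing more can be done
None
```

I pressed the rose, amethyst and citrine keys in that order with the closed fingertips, then moved the arm clear and handed the job in at about 13.5 s. No verdict is reported.

- **Keys pressed:** each was pushed about 2–3 mm into its cushion, at about 5–6 N when I read the force. Afterwards all three looked lower in the side view (rose 12→8 px, amethyst 13→10 px, citrine 15→11 px).
- **Fluorite key:** its height in the side view is unchanged at 17 px.
- **Stones:** all four stand where they began, within about 0.3 px in both views. My first check of the amethyst stone disagreed by 1–4 px because its colour mask broke up. A repeat with a better mask showed under 0.2 px.
- **Height disagreement:** key heights from the two views came out near 30 mm, and I expected about 37–42 mm. I put this down to calibration error and to seeing the key's side. Contact force confirmed the heights in the text.

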